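# Load the paint agitator and hold its recessed run button

### The arm

A 6-joint arm with a two-finger parallel gripper is mounted at the origin on the work surface. World frame = base frame: x ahead of the robot, y to its left, z up, the work surface at z = 0. Lengths are in m, angles in rad, forces in N, time in s.
With the tool pointing down it reaches from about 0.25 to 0.725 m from the base axis. Payload 4 kg.
Tool frame: the origin (TCP) lies on the centre line of the jaws, within the pads' length; the fingertips stand 17 mm ahead of it and the grasp point (between the pads) lies 2 mm behind it; z points along the fingers, y is the line along which they close (so a half turn about z gives the same grasp; the last joint's range is limited). The gripper opens to 85 mm and grips with 20 to 120 N. Pads are 22 mm wide; open, the fingers measure 114 mm over their backs; the gripper's body (76 mm by 85 mm) begins 54 mm behind the grasp point. The pads swing forward as they close: fully open they stand 13 mm farther back than shut.
Start: joints at [-1.312, 0.241, 0.005, 1.335, 0, 1.571], TCP at [0.128, -0.483, 0.248] pointing down, gripper open.
Joint ranges: [-2.72, 2.72], [-1.05, 1.87], [-1.09, 1.28], [-1.99, 2.15], [-1.42, 1.44], [-3.14, 3.14]. Speed limits (rad/s): [2.79, 2.79, 3.14, 3.14, 3.14, 3.14].

### API

Orientations are given as a unit quaternion [x, y, z, w].
In Python, from workcell import bot, camera, get_calibration gives the robot as it stands.
- The arm moves only by the tool apply_moves, never from a script. Its argument "steps" is a list of rows, each a list of 3 entries, a list of its own where there are three numbers: the shift along the tool's x, y, z as a fraction of full scale, then the turn, a rotation vector about the tool's x, y, z as a fraction of full scale, then the opening, from 0 (shut) to 1 (fully open). A call has exactly 8 rows; each row shifts and turns the commanded pose from where the row before left it, along the tool's axes as they then stand; what a row does not reach is not made up. Full scale, the value 1, is 20 cm for a shift and pi rad for a turn. A row lasts 1/12 s, in which the tool goes at most 41.7 mm and 7.16 degrees, less where a joint would pass 70% of its speed; a pose out of reach is approached as far as the arm can. A call with a number of a shift or a turn outside -1 to 1 is refused whole. A call with a gripper value outside its range is refused whole. The fingers move at their own pace and stop on an object; the grip force is fixed at half the most. Time passes only in rows, so rows that do not move let the fingers close, or fill a call up. It gives the time, the measured TCP pose, the force, the opening and the grip force at its end, in the units of the state.
- bot.get_obs(): the state, without advancing time (a new reading comes with each control period).
- camera(name): name is "scene" or "top" or "wrist"; returns (picture, depth): 400x640x3 uint8, red, green, blue; 400x640 float32, m along the optical axis (not along the pixel's ray), 0 where there is no reading.
- get_calibration(name): a dict with "fov_y" (degrees; the focal length in pixels is half the picture's height over the tangent of half this angle, whatever the lens; pixels are square), "cx", "cy" (the principal point, pixels), "rvec" (rotation vector, rad) and "tvec" (3), from world to camera coordinates, as OpenCV has them. Camera axes: x right, y down, z forward; pixel columns grow to the right and rows downward; lengths in m; the calibration is good to about 2 mm. The wrist camera is an equidistant fisheye: a pixel r from the principal point sees the ray r / f radians off the axis. A picture is of the moment at which its call begins: read the wrist's pose just before it. get_calibration takes no time and is no camera call; for the wrist camera it gives the pose at the moment of the call.
- bot.job_done(): hands the job in; it is judged then, once.
The state is a dict: "clock": time; "joint_pos": joint angles; "joint_vel": joint speeds; "tau": joint torques, N m; "eef_pos": TCP position; "tool_rot": TCP orientation; "ft_force": force on the tool from outside, world axes, zero at the start; "ft_torque": the same for the moment, N m; "grip_width": finger opening in m; "grasp_force": force on a finger pad.
Only numpy, scipy, OpenCV 4.12 (cv2) and the standard library are available. Lean on these libraries where they do the work, as an engineer would, in place of code of your own. Each camera call takes 0.05 s, during which the arm holds its last target. There are 200 camera calls.

### The job

Take the red-capped paint vial out of the wooden rack and seat it upright, all the way down, in the empty socket of the bench agitator, and let go of it. Then draw the orange-handled stylus out of its stand, reach it down through the yellow-ringed hole in the agitator's top and hold the recessed red run button fully down with it. Finish while still gripping the stylus and holding the button down; leave the other vials and everything else on the table where they are.

Things in the scene. Friction and masses are not known exactly. Their poses are not given: they have to be found in the camera images.
- red_vial_mid (a point): centre (half-way up) of the loose paint vial with the red cap: a cylinder 22 mm in diameter and 84 mm tall, about 40 g, z up along its axis. It starts upright in one of the three rack holes, 28 mm of it sunk in the hole and 56 mm standing out, so this centre is 14 mm above the rack's top
- blue_vial_mid (a point): centre of the blue-capped vial, same size, in another rack hole; stays there
- green_vial_mid (a point): centre of the green-capped vial, same size, in another rack hole; stays there
- white_vial_mid (a point): centre of the white-capped vial, same size, already seated in the agitator's other socket; stays there
- rack: fixed pale wooden vial rack, 60 mm (its x) by 150 mm (its y) by 40 mm tall, origin at the centre of its underside; three holes 26 mm in diameter and 28 mm deep in a row along its y at -50, 0 and +50 mm. Which vial is in which hole varies. It and the stylus stand may swap sides of the agitator
- agitator: fixed bench agitator, 120 mm (its x) by 220 mm (its y), top face 75 mm above the table, origin at the centre of its underside. The bare-metal part of the top has two vial sockets on its y axis, at y = +70 mm (empty) and y = +10 mm (white vial); the grey part has the yellow-ringed button hole at y = -70 mm
- socket (a point): centre of the mouth of the agitator's empty socket, level with its top face: a round hole 26 mm in diameter, 28 mm deep, flat floor, 2 mm chamfer; axes as the agitator's. A seated vial's centre is 14 mm above this point
- well (a point): centre of the yellow-ringed hole for the stylus, level with the agitator's top face: straight vertical well 16 mm in diameter; the ring is only a marking, no obstacle. Seated vials stand 56 mm above the top face beside it
- button_top (a point): centre of the red run button's top, 14 mm in diameter, inside the well 22 mm below the top face when not pressed; moves down with the button
- run_button (a joint): travel of the run button in m: 0 up, 0.006 fully down; spring: starts to move at about 1 N, fully down takes about 4.5 N, springs back when released
- stylus_mid (a point): centre of the handle of the loose stylus (about 45 g): orange round handle 16 mm in diameter and 70 mm long, below it a steel shaft 7 mm in diameter and 50 mm long. z runs up from tip to handle. It starts upright in the stand, the shaft in the hole and the handle's lower end resting on the stand's top, so this centre is 35 mm above the stand's top and 95 mm above the table
- stylus_tip (a point): the tip of the stylus shaft, 85 mm below the handle's centre along the stylus's axis
- stand: fixed plywood stylus stand, 70 by 70 mm and 60 mm tall, origin at the centre of its underside; a hole 10 mm in diameter and 54 mm deep in the middle of its top
- hammer_grip (a point): handle of the hammer lying at the right (bystander)
- pin_jar_mid (a point): centre of the small pale pin jar with a lid (bystander), 60 mm across, 75 mm tall
- travel_mug_mid (a point): centre of the steel travel mug with green lid and band (bystander), 74 mm across, 170 mm tall
Not all that is in view belongs to the job. Leave any purple look-alike of the part that bears stylus_mid alone.

How it is judged:
By the outcome, as a careful person would: the job done as asked, in the order asked, and still so for the second after the job is handed in, while the arm keeps its last pose, push and grip.
It also fails if it takes over 54 s, if anything falls off the work surface, if the arm or the gripper's body presses on something with over 40 N, if the wrist force passes 120 N, or if a joint passes its speed limit or range.

## Working session

There is one attempt and no reset: what is moved stays moved. The work goes in short steps, Python scripts to look and compute and a tool call to move; the robot and the scene stay as the last step left them, time stands still between calls to the robot, and variables do not carry over. Pictures are saved under pics/ and viewed, at most 10 in all, crops included, and the job is handed in when it is done.

Besides the shell and the picture viewer there is one more tool, called as name([rows], argument=value, ...), one row to a line, values as JSON. apply_moves: Moves the arm, as the interface text tells. Its arguments: {"type":"object","properties":{"steps":{"type":"array"}},"required":["steps"]}

```bash
mkdir -p pics
cat > h.py <<'E'
import numpy as np, cv2
from workcell import bot, camera, get_calibration
def pts(d,c):
    f=d.shape[0]/2/np.tan(np.radians(c["fov_y"])/2)
    v,u=np.mgrid[:d.shape[0],:d.shape[1]]
    P=np.stack([(u-c["cx"])/f*d,(v-c["cy"])/f*d,d],-1)
    R=cv2.Rodrigues(np.array(c["rvec"],float))[0]
    return (P-np.array(c["tvec"]).ravel())@R
def snap(n):
    c=get_calibration(n); p,d=camera(n); return p,d,c
E
python3 - <<'E'
from h import *
for n in("scene","top"):
    p,d,c=snap(n); np.savez(n+".npz",p=p,P=pts(d,c),d=d)
    cv2.imwrite(f"pics/{n}0.png",p[...,::-1]); print(n,c)
print(bot.get_obs())
E
```

```text
scene {'fov_y': 57.26829407346208, 'cx': 316.677612270414, 'cy': 201.07714963401963, 'rvec': array([ 1.10443892,  2.27002084, -1.13204302]), 'tvec': array([ 0.33515488, -0.20112728,  1.50677982])}
top {'fov_y': 57.235217538904344, 'cx': 317.50697476725753, 'cy': 202.83318802552287, 'rvec': array([ 2.18624019, -2.22139892,  0.07242748]), 'tvec': array([-0.00230991,  0.55851993,  1.3065408 ])}
{'clock': 0.1, 'joint_pos': array([-1.31202721e+00,  2.41345376e-01,  3.85977951e-03,  1.33517331e+00,
        5.66104204e-06,  1.57080844e+00]), 'joint_vel': array([-0.00103069, -0.00071398,  0.00405258,  0.00104207,  0.00104007,
        0.00016644]), 'tau': array([-5.87865215e-04, -3.73138046e+01,  2.53010648e+01,  1.08780933e-02,
       -8.49022263e-05,  3.43482661e-06]), 'eef_pos': array([ 0.12781317, -0.4828469 ,  0.24749838]), 'tool_rot': array([ 9.91641840e-01,  1.29017802e-01, -1.17357597e-04, -9.23872009e-04]), 'ft_force': array([ 0.31167537,  0.35435252, -0.27176722]), 'ft_torque': array([ 0.04274373,  0.00472278, -0.01187546]), 'grasp_force': 0.0, 'grip_width': 0.08524112447285287}
```

View pics/scene0.png

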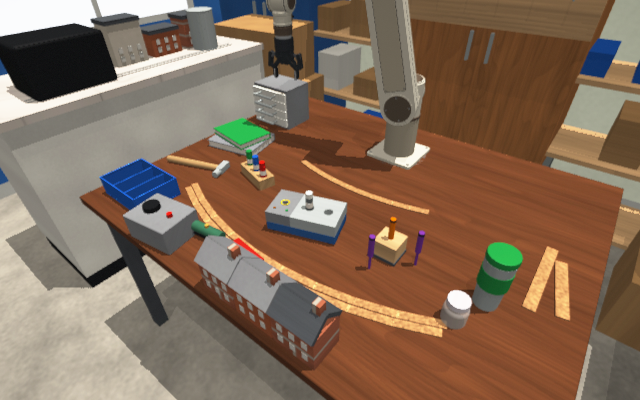

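View pics/top0.png

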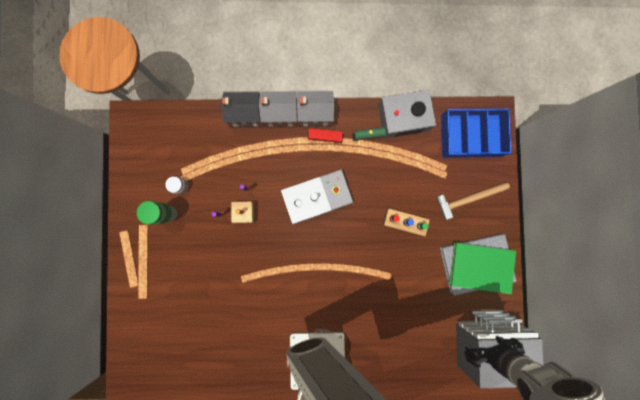

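The top view shows the agitator at (317,197), with the empty socket at (298,203), the white vial at (315,197) and the yellow ring at (337,189). The rack is at (408,222), and the stylus stand at (242,212).

- **Red vial candidates:** red cap in the rack (396,218), red train car (325,135), red knob on the grey box (397,113). I choose the rack one.
- **Stylus candidates:** orange (240,210) in the stand, purple ones (242,186) and (216,213). I choose the orange one.

Run:
```python
from h import *
from scipy import ndimage as nd
for n,roi in(("top",(160,245,190,440)),("scene",(140,270,230,430))):
    z=np.load(n+".npz"); p=z["p"]; P=z["P"]; r0,r1,c0,c1=roi
    H=cv2.cvtColor(p,cv2.COLOR_RGB2HSV).astype(int); h,s,v=H[...,0],H[...,1],H[...,2]
    m={"red":((h<4)|(h>174))&(s>170)&(v>90),"blue":(h>100)&(h<120)&(s>150)&(v>80),"green":(h>50)&(h<80)&(s>120),"orange":(h>7)&(h<16)&(s>210)&(v>140),"yellow":(h>22)&(h<32)&(s>150)&(v>120),"purple":(h>125)&(h<150)&(s>100)}
    b=np.zeros(h.shape,bool); b[r0:r1,c0:c1]=1
    for k,q in m.items():
        L,N=nd.label(q&b)
        for i in range(1,N+1):
            w=L==i
            if w.sum()<6: continue
            X=P[w]; zt=X[:,2]; t=X[zt>np.percentile(zt,60)]
            print(n,k,w.sum(),np.round(nd.center_of_mass(w)[::-1]),"med",np.round(np.median(X,0),4),"top",np.round(np.median(t,0),4))
    if n=="top":
        for nm,zl,zh,rr in(("rack",.03,.05,(200,245,375,440)),("stand",.05,.068,(190,230,220,265)),("agit",.068,.082,(160,230,270,360))):
            b[:]=0; b[rr[0]:rr[1],rr[2]:rr[3]]=1
            w=b&(P[...,2]>zl)&(P[...,2]<zh); X=P[w]
            rc=cv2.minAreaRect((X[:,:2]*1000).astype(np.float32)); print(nm,w.sum(),rc,np.median(X[:,2]))
        im=np.hstack([cv2.resize(p[160:245,190:300],None,fx=3.6,fy=4),cv2.resize(p[160:245,280:440],None,fx=2.4,fy=4)])
p=np.load("scene.npz")["p"]; cv2.imwrite("pics/crop1.png",cv2.resize(p[140:270,230:430],None,fx=4,fy=4,interpolation=2)[...,::-1])
```

```text
top red 26 [396. 218.] med [ 0.4989 -0.2736  0.0936] top [ 0.4988 -0.2711  0.0958]
top blue 20 [410. 222.] med [ 0.4846 -0.3216  0.0954] top [ 0.4845 -0.3216  0.0981]
top green 25 [424. 226.] med [ 0.4703 -0.3692  0.0951] top [ 0.4703 -0.367   0.096 ]
top purple 18 [242. 186.] med [0.6113 0.2397 0.1173] top [0.6125 0.2399 0.1196]
top purple 19 [214. 214.] med [0.5218 0.3321 0.118 ] top [0.5201 0.332  0.1204]
rack 562 ((485.6386413574219, -324.81524658203125), (151.92434692382812, 59.92081832885742), 73.85225677490234) 0.0394727574205099
stand 376 ((530.7333984375, 273.623291015625), (107.67794036865234, 66.11996459960938), 89.06721496582031) 0.05870479375904511
agit 2093 ((579.9552001953125, -7.2150726318359375), (120.00057220458984, 219.94540405273438), 18.314516067504883) 0.07419972015530593
scene red 51 [262. 165.] med [ 0.5051 -0.2682  0.0878] top [ 0.5018 -0.2726  0.0941]
scene red 94 [246. 247.] med [ 0.791  -0.0546  0.0445] top [ 0.791  -0.0563  0.0456]
scene blue 47 [255. 159.] med [ 0.4931 -0.3168  0.089 ] top [ 0.4903 -0.3215  0.0953]
scene blue 425 [305. 232.] med [0.6322 0.0301 0.0236] top [0.6343 0.0273 0.0308]
scene green 52 [241. 141.] med [ 0.3907 -0.5062  0.0532] top [ 0.395  -0.5105  0.0545]
scene green 44 [249. 154.] med [ 0.4781 -0.3645  0.0864] top [ 0.4763 -0.3682  0.0945]
scene orange 46 [392. 231.] med [0.5365 0.2612 0.0938] top [0.536  0.2625 0.11  ]
scene yellow 6 [286. 204.] med [ 0.6019 -0.0665  0.0716] top [ 0.6056 -0.0605  0.0772]
scene purple 136 [419. 244.] med [0.5305 0.3378 0.0872] top [0.5304 0.3377 0.1147]
scene purple 137 [371. 247.] med [0.619  0.2458 0.0858] top [0.6189 0.2462 0.1136]
```

View pics/crop1.png

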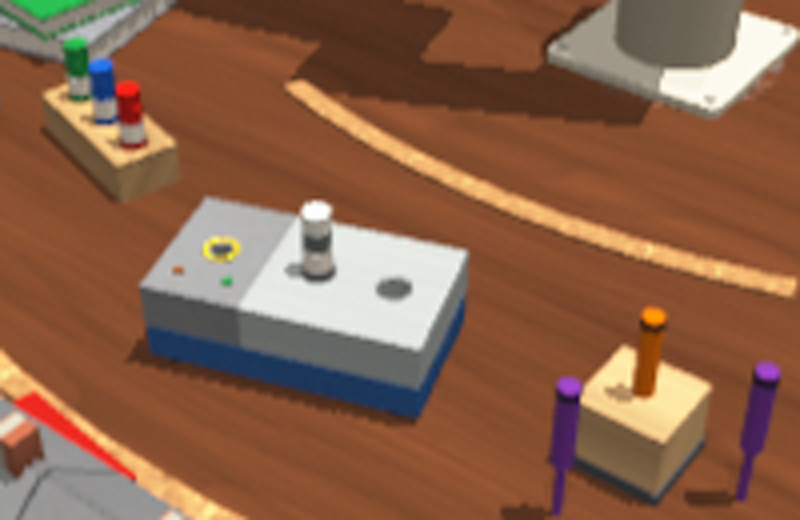

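The close crop confirms the red-capped vial at the near end of the rack (130,115) and the orange stylus in the stand (650,350), with the purple look-alikes outside it at (565,430) and (755,415). The measured sizes match the given ones: agitator 120×220, z 0.074; rack 152×60, z 0.039; cap tops 0.096. Next is a move helper and the approach.

```bash
cat >> h.py <<'E'
from scipy.spatial.transform import Rotation as Ro
def down(th): # tool pointing down, tool x at world yaw th (deg)
    return Ro.from_euler("z",th,degrees=True)*Ro.from_euler("x",180,degrees=True)
def plan(xyz,th,n=8,pos=None,rot=None):
    o=bot.get_obs(); p=np.array(o["eef_pos"]) if pos is None else np.array(pos)
    r=Ro.from_quat(o["tool_rot"]) if rot is None else rot
    w=(r.inv()*down(th)).as_rotvec(); st=(np.array(xyz)-p)/n
    print("dist",np.linalg.norm(st)*n,"turn deg",np.degrees(np.linalg.norm(w)))
    for i in range(n):
        s=np.round(r.inv().apply(st)/.2,3); t=np.round(w/n/np.pi,4)
        print([s.tolist(),t.tolist()]); p=p+r.apply(s*.2); r=r*Ro.from_rotvec(t*np.pi)
    print("end",p,r.as_quat()); return p,r
E
python3 -c "
from h import *
plan([.499,-.274,.25],73.9,16)"
```

```text
dist 0.42591424591462435 turn deg 59.0744040959484
[[0.129, -0.033, -0.001], [-0.0, -0.0, -0.0205]]
[[0.131, -0.025, -0.001], [-0.0, -0.0, -0.0205]]
[[0.132, -0.017, -0.001], [-0.0, -0.0, -0.0205]]
[[0.133, -0.008, -0.001], [-0.0, -0.0, -0.0205]]
[[0.133, 0.001, -0.001], [-0.0, -0.0, -0.0205]]
[[0.133, 0.009, -0.001], [-0.0, -0.0, -0.0205]]
[[0.132, 0.018, -0.001], [-0.0, -0.0, -0.0205]]
[[0.131, 0.026, -0.001], [-0.0, -0.0, -0.0205]]
[[0.129, 0.034, -0.001], [-0.0, -0.0, -0.0205]]
[[0.126, 0.043, -0.001], [-0.0, -0.0, -0.0205]]
[[0.123, 0.051, -0.001], [-0.0, -0.0, -0.0205]]
[[0.12, 0.058, -0.001], [-0.0, -0.0, -0.0205]]
[[0.116, 0.066, -0.001], [-0.0, -0.0, -0.0205]]
[[0.111, 0.073, -0.001], [-0.0, -0.0, -0.0205]]
[[0.106, 0.08, -0.001], [-0.0, -0.0, -0.0205]]
[[0.101, 0.087, -0.001], [-0.0, -0.0, -0.0205]]
end [ 0.4992793  -0.27377029  0.25090013] [ 7.99340021e-01  6.00878243e-01  3.53094324e-04 -8.61763710e-04]
```

apply_moves([
  [[0.129,-0.033,0],[0,0,-0.0205],1],
  [[0.131,-0.025,0],[0,0,-0.0205],1],
  [[0.132,-0.017,0],[0,0,-0.0205],1],
  [[0.133,-0.008,0],[0,0,-0.0205],1],
  [[0.133,0.001,0],[0,0,-0.0205],1],
  [[0.133,0.009,0],[0,0,-0.0205],1],
  [[0.132,0.018,0],[0,0,-0.0205],1],
  [[0.131,0.026,0],[0,0,-0.0205],1],
])

```text
clock: 0.77
eef_pos: [0.3147, -0.3779, 0.2479]
tool_rot: [0.925, 0.379, -0.0, -0.0]
ft_force: [0.9, 0.2, -0.4]
grip_width: 0.0855
grasp_force: 0.0
```

apply_moves([
  [[0.129,0.034,0],[0,0,-0.0205],1],
  [[0.126,0.043,0],[0,0,-0.0205],1],
  [[0.123,0.051,0],[0,0,-0.0205],1],
  [[0.12,0.058,0],[0,0,-0.0205],1],
  [[0.116,0.066,0],[0,0,-0.0205],1],
  [[0.111,0.073,0],[0,0,-0.0205],1],
  [[0.106,0.08,0],[0,0,-0.0205],1],
  [[0.101,0.087,0],[0,0,-0.0205],1],
])

```text
clock: 1.43
eef_pos: [0.5002, -0.2733, 0.2477]
tool_rot: [0.798, 0.602, -0.0, -0.001]
ft_force: [0.6, -0.6, 0.0]
grip_width: 0.0854
grasp_force: 0.0
```

```bash
cat >> h.py <<'E'
def wrist():
    c=get_calibration("wrist"); p,d=camera("wrist")
    f=200/np.tan(np.radians(c["fov_y"])/2); v,u=np.mgrid[:400,:640]
    x,y=u-c["cx"],v-c["cy"]; r=np.hypot(x,y)+1e-9; a=r/f
    D=np.stack([x/r*np.tan(a),y/r*np.tan(a),np.ones_like(a)],-1); D[a>1.4]=np.nan
    R=cv2.Rodrigues(np.array(c["rvec"],float))[0]; t=np.array(c["tvec"]).ravel()
    return p,d,(D*d[...,None]-t)@R, D@R, -t@R   # points, world ray dirs, cam centre
E
python3 - <<'E'
from h import *
o=bot.get_obs(); print(o["clock"],o["eef_pos"],o["tool_rot"],o["grip_width"])
p,d,P,D,C=wrist(); print("cam",C); np.savez("w1.npz",p=p,d=d,P=P,D=D,C=C)
cv2.imwrite("pics/w1.png",p[...,::-1])
E
```

```text
1.4333 [ 0.50018404 -0.27326576  0.24771526] [ 7.98321896e-01  6.02230655e-01 -2.92592332e-04 -5.50272235e-04] 0.08540187989272544
cam [ 0.51948483 -0.20211129  0.3744278 ]
```

View pics/w1.png

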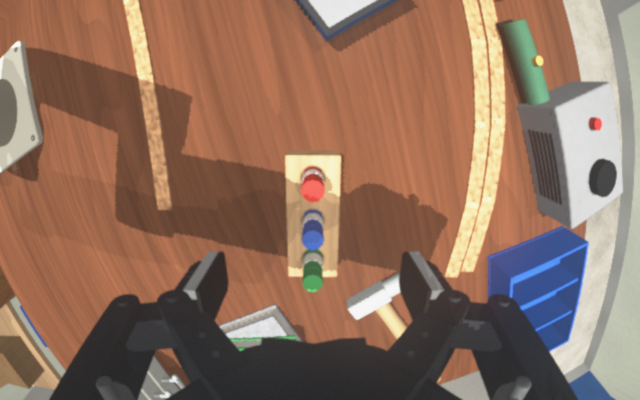

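The wrist view is good: red cap at (313,185), blue (313,235), green (313,278), rack spanning (286–341, 154–277). I'll refine from it.

```bash
cat >> h.py <<'E'
def captop(p,P,lo,hi,zl,zh,roi):
    H=cv2.cvtColor(p,cv2.COLOR_RGB2HSV).astype(int); h,s=H[...,0],H[...,1]
    m=((h>=lo)&(h<=hi) if lo<=hi else (h>=lo)|(h<=hi))&(s>120)
    b=np.zeros_like(m); b[roi[0]:roi[1],roi[2]:roi[3]]=1
    X=P[m&b]; X=X[np.isfinite(X).all(1)]; X=X[(X[:,2]>zl)&(X[:,2]<zh)]
    (a,r)=cv2.minEnclosingCircle((X[:,:2]*1000).astype(np.float32))
    return len(X),np.round(a,1),round(r,1),np.round(X.mean(0)*1000,1)
E
python3 - <<'E'
from h import *
z=np.load("w1.npz"); p,P=z["p"],z["P"]
for n,a in(("red",(174,5)),("blue",(100,122)),("green",(50,85))):
    print(n,captop(p,P,*a,.090,.102,(150,320,280,345)))
b=np.zeros((400,640),bool); b[145:300,275:350]=1
w=b&(np.abs(P[...,2]-.04)<.006); X=P[w]; print("rack",cv2.minAreaRect((X[:,:2]*1000).astype(np.float32)),np.median(X[:,2]))
E
```

```text
red (425, array([ 497.6, -275.3]), 11.1, array([ 497.6, -274.7,   96.8]))
blue (303, array([ 483.5, -323.3]), 10.3, array([ 483.7, -322.9,   97.2]))
green (31, array([ 469.2, -372.5]), 8.0, array([ 467.8, -375.6,   97. ]))
rack ((483.6689147949219, -323.27362060546875), (150.09068298339844, 61.33523178100586), 74.14935302734375) 0.04108358425072995
```

```bash
python3 -c "
from h import *
plan([.4976,-.2753,.072],74.15,8)"
```

```text
dist 0.17549281095572983 turn deg 0.3356007290049395
[[-0.004, -0.003, 0.11], [0.0001, -0.0001, 0.0002]]
[[-0.004, -0.003, 0.11], [0.0001, -0.0001, 0.0002]]
[[-0.004, -0.003, 0.11], [0.0001, -0.0001, 0.0002]]
[[-0.004, -0.003, 0.11], [0.0001, -0.0001, 0.0002]]
[[-0.004, -0.003, 0.11], [0.0001, -0.0001, 0.0002]]
[[-0.004, -0.003, 0.11], [0.0001, -0.0001, 0.0002]]
[[-0.004, -0.003, 0.11], [0.0001, -0.0001, 0.0002]]
[[-0.004, -0.003, 0.11], [0.0001, -0.0001, 0.0002]]
end [ 0.49808963 -0.27538767  0.07129488] [ 7.97925902e-01  6.02755363e-01 -7.18199133e-05 -4.71075687e-04]
```

apply_moves([
  [[-0.005,-0.004,0.12],[0,0,0],1],
  [[-0.005,-0.004,0.12],[0,0,0],1],
  [[-0.005,-0.004,0.12],[0,0,0],1],
  [[-0.005,-0.004,0.12],[0,0,0],1],
  [[-0.005,-0.004,0.12],[0,0,0],1],
  [[-0.005,-0.004,0.12],[0,0,0],1],
  [[0,0,0.1],[0,0,0],1],
  [[0,0,0.05],[0,0,0],1],
])

```text
clock: 2.15
eef_pos: [0.4909, -0.2776, 0.0709]
tool_rot: [0.799, 0.601, -0.001, -0.003]
ft_force: [0.4, 0.9, -0.2]
grip_width: 0.0854
grasp_force: 0.0
```

apply_moves([
  [[0,0,0],[0,0,0],1],
  [[0,0,0],[0,0,0],0],
  [[0,0,0],[0,0,0],0],
  [[0,0,0],[0,0,0],0],
  [[0,0,0],[0,0,0],0],
  [[0,0,0],[0,0,0],0],
  [[0,0,0],[0,0,0],0],
  [[0,0,0],[0,0,0],0],
])

```text
clock: 2.82
eef_pos: [0.4945, -0.2792, 0.0753]
tool_rot: [0.799, 0.601, 0.001, 0.001]
ft_force: [2.5, 0.7, 1.8]
grip_width: 0.021
grasp_force: 58.4
```

Run:
```python
from h import *
for i in range(3):
    o=bot.get_obs(); print(o["clock"],o["eef_pos"],o["tool_rot"],o["joint_pos"],o["joint_vel"],o["ft_force"])
    camera("top")
p,d,P,D,C=wrist(); cv2.imwrite("pics/w2.png",p[...,::-1])
```

```text
2.8167 [ 0.4944597 -0.2792396  0.0753047] [0.79930207 0.60092708 0.00083516 0.00146428] [-5.14267790e-01  4.99877519e-01 -8.80787031e-02  9.79487781e-01
  3.58275505e-04  1.33800240e+00] [-5.66928952e-04  1.95281385e-04  2.98577466e-05 -5.76103424e-04
  8.51066924e-04 -1.41359552e-04] [2.49312793 0.65456146 1.82111911]
2.8667 [ 0.49446656 -0.27921879  0.07526335] [0.79928961 0.60094376 0.00082632 0.00142483] [-5.14237693e-01  4.99968037e-01 -8.80482838e-02  9.79507063e-01
  3.73633435e-04  1.33799086e+00] [-0.000192    0.00096986  0.00102608  0.00150429 -0.00035353  0.00013372] [ 2.15580818 -1.09023367  2.48011434]
2.9167 [ 0.49446634 -0.27922459  0.07524904] [0.79929633 0.60093487 0.00080215 0.00142146] [-5.14225748e-01  5.00005156e-01 -8.80278323e-02  9.79515911e-01
  3.31956912e-04  1.33802502e+00] [ 0.00037854  0.00164726  0.00088474  0.00146077 -0.00086651 -0.00014574] [ 3.18638428 -1.3879662   1.8547484 ]
```

View pics/w2.png

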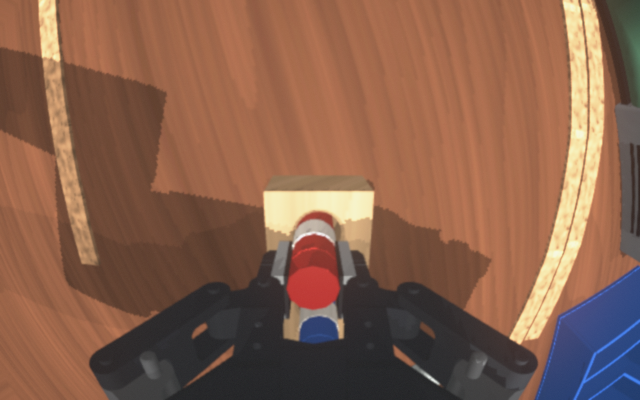

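The red vial is gripped at (313,285), with its axis some mm ahead of the jaw centre. The pose read at the end of a call is still swinging, so I'll end calls with rest rows. Lifting straight up, then to above the socket.

apply_moves([
  [[0,0,-0.05],[0,0,0],0],
  [[0,0,-0.1],[0,0,0],0],
  [[0,0,-0.14],[0,0,0],0],
  [[0,0,-0.15],[0,0,0],0],
  [[0,0,-0.15],[0,0,0],0],
  [[0,0,-0.14],[0,0,0],0],
  [[0,0,-0.1],[0,0,0],0],
  [[0,0,-0.05],[0,0,0],0],
])

```text
clock: 3.68
eef_pos: [0.493, -0.2788, 0.253]
tool_rot: [0.799, 0.601, 0.0, 0.001]
ft_force: [0.2, 0.3, -0.5]
grip_width: 0.0208
grasp_force: 59.0
```

```bash
python3 -c "
from h import *
camera('top');camera('top');camera('top')
o=bot.get_obs();print(o['eef_pos'],o['tool_rot'],o['grasp_force'],o['grip_width'])
plan([.556,.054,.25],108.3,14)"
```

```text
[ 0.49265754 -0.2785311   0.24975719] [ 7.99352301e-01  6.00862374e-01 -3.06924031e-04 -4.61691890e-04] 59.051082730293274 0.020507628249984665
dist 0.33851035368929056 turn deg 34.4366723839309
[[0.12, -0.011, -0.0], [-0.0, -0.0, -0.0137]]
[[0.121, -0.006, -0.0], [-0.0, -0.0, -0.0137]]
[[0.121, -0.001, -0.0], [-0.0, -0.0, -0.0137]]
[[0.121, 0.004, -0.0], [-0.0, -0.0, -0.0137]]
[[0.121, 0.01, -0.0], [-0.0, -0.0, -0.0137]]
[[0.12, 0.015, -0.0], [-0.0, -0.0, -0.0137]]
[[0.119, 0.02, -0.0], [-0.0, -0.0, -0.0137]]
[[0.118, 0.025, -0.0], [-0.0, -0.0, -0.0137]]
[[0.117, 0.03, -0.0], [-0.0, -0.0, -0.0137]]
[[0.116, 0.035, -0.0], [-0.0, -0.0, -0.0137]]
[[0.114, 0.04, -0.0], [-0.0, -0.0, -0.0137]]
[[0.112, 0.045, -0.0], [-0.0, -0.0, -0.0137]]
[[0.11, 0.05, -0.0], [-0.0, -0.0, -0.0137]]
[[0.108, 0.054, -0.0], [-0.0, -0.0, -0.0137]]
end [0.55625085 0.05392083 0.24981346] [ 5.85046873e-01  8.10999291e-01 -1.56096318e-04 -5.31973403e-04]
```

apply_moves([
  [[0.12,-0.011,0],[0,0,-0.0137],0],
  [[0.121,-0.006,0],[0,0,-0.0137],0],
  [[0.121,-0.001,0],[0,0,-0.0137],0],
  [[0.121,0.004,0],[0,0,-0.0137],0],
  [[0.121,0.01,0],[0,0,-0.0137],0],
  [[0.12,0.015,0],[0,0,-0.0137],0],
  [[0.119,0.02,0],[0,0,-0.0137],0],
  [[0.118,0.025,0],[0,0,-0.0137],0],
])

```text
clock: 4.5
eef_pos: [0.528, -0.0873, 0.2473]
tool_rot: [0.684, 0.73, -0.002, -0.002]
ft_force: [0.3, -0.5, -1.0]
grip_width: 0.0204
grasp_force: 59.1
```

apply_moves([
  [[0.117,0.03,0],[0,0,-0.0137],0],
  [[0.116,0.035,0],[0,0,-0.0137],0],
  [[0.114,0.04,0],[0,0,-0.0137],0],
  [[0,0,0],[0,0,-0.0137],0],
  [[0,0,0],[0,0,-0.0137],0],
  [[0,0,0],[0,0,-0.0137],0],
  [[0,0,0],[0,0,0],0],
  [[0,0,0],[0,0,0],0],
])

```text
clock: 5.17
eef_pos: [0.5419, -0.0174, 0.2481]
tool_rot: [0.585, 0.811, -0.001, -0.002]
ft_force: [0.1, -1.4, -0.2]
grip_width: 0.0208
grasp_force: 59.0
```

Run:
```python
from h import *
camera('top');camera('top')
o=bot.get_obs(); print(o["clock"],o["eef_pos"],o["tool_rot"],o["grip_width"])
p,d,P,D,C=wrist(); print("cam",C); np.savez("w3.npz",p=p,d=d,P=P,D=D,C=C,e=o["eef_pos"],q=o["tool_rot"])
cv2.imwrite("pics/w3.png",p[...,::-1])
```

```text
5.2667 [ 0.54238036 -0.01753824  0.24898819] [ 5.85455028e-01  8.10703816e-01 -7.61989105e-04 -1.07374018e-03] 0.02069517230497581
cam [0.51784714 0.05278854 0.37574588]
```

View pics/w3.png

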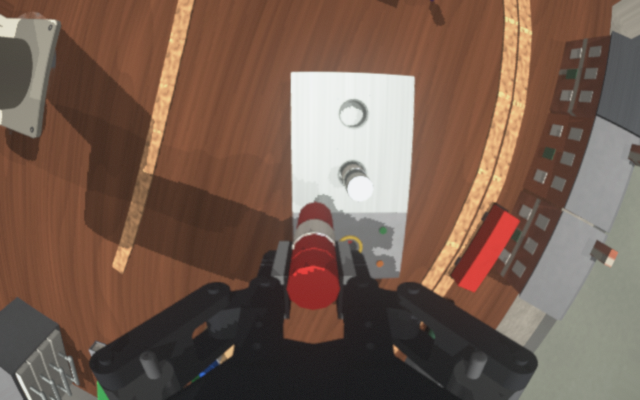

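The wrist view shows the empty socket at (352,112), the white vial at (358,185), and the held red vial from its cap (313,287) to its bottom (316,210). I'll fit the socket rim and the vial axis from depth.

```bash
cat >> h.py <<'E'
from scipy.optimize import least_squares
def rim(P,D,C,uv,zt=.075,win=25,drop=.004):
    u,v=uv; m=np.zeros(P.shape[:2],np.uint8); m[v-win:v+win,u-win:u+win]=(P[...,2]<zt-drop)[v-win:v+win,u-win:u+win]
    c=max(cv2.findContours(m,0,1)[0],key=cv2.contourArea)[:,0]
    d=D[c[:,1],c[:,0]]; X=(C+d*((zt-C[2])/d[:,2])[:,None])[:,:2]
    f=lambda q:np.hypot(*(X-q[:2]).T)-q[2]
    s=least_squares(f,[*X.mean(0),.013],loss="soft_l1",f_scale=.001); return s.x,np.std(f(s.x))
def cyl(X,R,z0): # near-vertical cylinder axis: x,y at z0, slopes
    f=lambda q:np.hypot(X[:,0]-q[0]-q[2]*(X[:,2]-z0),X[:,1]-q[1]-q[3]*(X[:,2]-z0))-R
    s=least_squares(f,[*X[:,:2].mean(0),0,0],loss="soft_l1",f_scale=.001); return s.x,np.std(f(s.x))
E
python3 - <<'E'
from h import *
z=np.load("w3.npz"); p,P,D,C,e,q=[z[k] for k in("p","P","D","C","e","q")]
print("socket",rim(P,D,C,(352,112)))
b=np.zeros((400,640),bool); b[60:290,280:420]=1
X=P[b&(np.abs(P[...,2]-.075)<.004)]; print("agit",cv2.minAreaRect((X[:,:2]*1000).astype(np.float32)),np.median(X[:,2]))
b[:]=0; b[200:310,285:345]=1
E=np.linalg.norm(P[...,:2]-e[:2],axis=-1)<.025; w=b&E&(P[...,2]>.19)&(P[...,2]<.29)
H=cv2.cvtColor(p,cv2.COLOR_RGB2HSV).astype(int); w&=((H[...,0]<8)|(H[...,0]>172))&(H[...,1]>100)
X=P[w]; print(len(X),np.percentile(X[:,2],[1,10,50,90,99]))
T=X[X[:,2]>np.percentile(X[:,2],99)-.004]; print("captop",cv2.minEnclosingCircle((T[:,:2]*1000).astype(np.float32)),T.mean(0))
S=X[X[:,2]<np.percentile(X[:,2],99)-.005]; print("cyl",cyl(S,.011,e[2]),len(S))
print("tcp",e,"tool x",Ro.from_quat(q).apply([1,0,0]))
E
```

```text
socket (array([0.55494014, 0.05950971, 0.01224954]), np.float64(0.0003564943174839029))
agit ((577.6280517578125, -6.924247741699219), (121.44403076171875, 220.23092651367188), 18.267797470092773) 0.07611643706683924
3667 [0.19415699 0.21380689 0.26986873 0.27144168 0.27205387]
captop ((539.3146362304688, -13.032362937927246), 11.38176155090332) [ 0.53889324 -0.0120643   0.27084803]
cyl (array([ 0.53964363, -0.01357828, -0.01183189, -0.00412483]), np.float64(0.00045279769970871074)) 1617
tcp [ 0.54238036 -0.01753824  0.24898819] tool x [-3.14482516e-01  9.49262886e-01  8.48749813e-04]
```

apply_moves([
  [[0.08,0.046,0],[0,0,0],0],
  [[0.08,0.047,0],[0,0,0],0],
  [[0.08,0.046,0],[0,0,0],0],
  [[0.082,0.047,0],[0,0,0],0],
  [[0,0,0.1],[0,0,0],0],
  [[0,0,0.15],[0,0,0],0],
  [[0,0,0.15],[0,0,0],0],
  [[0,0,0.1],[0,0,0],0],
])

```text
clock: 5.98
eef_pos: [0.5567, 0.0554, 0.1475]
tool_rot: [0.585, 0.811, -0.001, -0.001]
ft_force: [-0.3, 0.7, -1.0]
grip_width: 0.0211
grasp_force: 59.0
```

Run:
```python
from h import *
for _ in range(5): camera("top")
o=bot.get_obs(); e=o["eef_pos"]; print(o["clock"],e,o["tool_rot"],o["ft_force"])
p,d,P,D,C=wrist(); np.savez("w4.npz",p=p,d=d,P=P,D=D,C=C,e=e)
cv2.imwrite("pics/w4.png",p[...,::-1])
b=np.zeros((400,640),bool); b[200:310,285:345]=1
w=b&(np.linalg.norm(P[...,:2]-e[:2],axis=-1)<.025)&(P[...,2]>e[2]-.055)&(P[...,2]<e[2]+.03)
H=cv2.cvtColor(p,cv2.COLOR_RGB2HSV).astype(int); w&=((H[...,0]<8)|(H[...,0]>172))&(H[...,1]>100)
X=P[w]; zt=np.percentile(X[:,2],99); S=X[X[:,2]<zt-.005]; r,s=cyl(S,.011,zt-.084); print("bottom",zt-.084,r,s)
```

```text
6.2333 [0.55896812 0.05537751 0.15167916] [5.85213014e-01 8.10878971e-01 6.76917832e-04 7.51378694e-04] [ 0.68393367 -0.33898624 -0.05849998]
bottom 0.09077770983864646 [ 0.5572196   0.05961909 -0.01568226 -0.0047569 ] 0.00038218657091640575
```

View pics/w4.png

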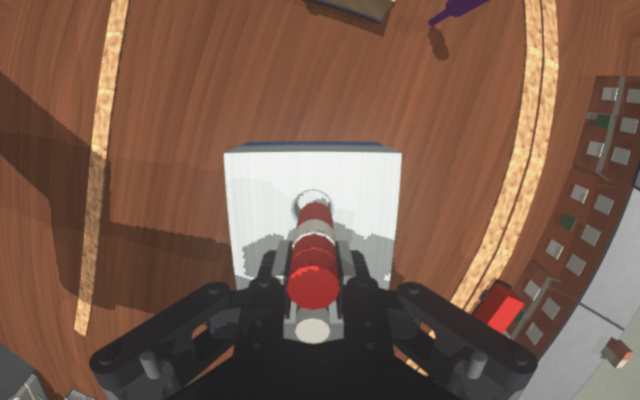

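The vial bottom (316,215) sits about 2 mm image-right of the socket (312,207), which agrees with the numbers (x 0.5572 against 0.5552). Correct and lower.

apply_moves([
  [[0.002,-0.009,0],[0,0,0],0],
  [[0,0,0],[0,0,0],0],
  [[0,0,0.03],[0,0,0],0],
  [[0,0,0.03],[0,0,0],0],
  [[0,0,0.03],[0,0,0],0],
  [[0,0,0.03],[0,0,0],0],
  [[0,0,0.03],[0,0,0],0],
  [[0,0,0.02],[0,0,0],0],
])

```text
clock: 6.95
eef_pos: [0.5557, 0.0552, 0.115]
tool_rot: [0.585, 0.811, -0.001, -0.001]
ft_force: [0.3, 0.9, -0.3]
grip_width: 0.0207
grasp_force: 59.0
```

apply_moves([
  [[0,0,0.01],[0,0,0],0],
  [[0,0,0.01],[0,0,0],0],
  [[0,0,0.01],[0,0,0],0],
  [[0,0,0],[0,0,0],0],
  [[0,0,0],[0,0,0],0],
  [[0,0,0],[0,0,0],0],
  [[0,0,0],[0,0,0],0],
  [[0,0,0],[0,0,0],0],
])

```text
clock: 7.62
eef_pos: [0.5563, 0.0553, 0.1104]
tool_rot: [0.585, 0.811, 0.0, 0.0]
ft_force: [0.3, -0.3, -0.8]
grip_width: 0.0205
grasp_force: 58.9
```

apply_moves([
  [[0,0,0.005],[0,0,0],0],
  [[0,0,0.005],[0,0,0],0],
  [[0,0,0.005],[0,0,0],0],
  [[0,0,0],[0,0,0],0],
  [[0,0,0],[0,0,0],0],
  [[0,0,0],[0,0,0],0],
  [[0,0,0],[0,0,0],0],
  [[0,0,0],[0,0,0],0],
])

```text
clock: 8.28
eef_pos: [0.5566, 0.0553, 0.11]
tool_rot: [0.585, 0.811, 0.001, 0.001]
ft_force: [-3.9, -0.6, 14.1]
grip_width: 0.0204
grasp_force: 59.8
```

Contact at 14 N at about floor depth. Release, retreat upward, and check the cap height.

apply_moves([
  [[0,0,-0.004],[0,0,0],0],
  [[0,0,-0.004],[0,0,0],0],
  [[0,0,0],[0,0,0],0.3],
  [[0,0,0],[0,0,0],0.6],
  [[0,0,0],[0,0,0],1],
  [[0,0,0],[0,0,0],1],
  [[0,0,0],[0,0,0],1],
  [[0,0,0],[0,0,0],1],
])

```text
clock: 8.95
eef_pos: [0.5561, 0.0553, 0.1086]
tool_rot: [0.585, 0.811, -0.0, -0.0]
ft_force: [-0.4, 0.4, 1.0]
grip_width: 0.0838
grasp_force: 0.0
```

apply_moves([
  [[0,0,-0.04],[0,0,0],1],
  [[0,0,-0.08],[0,0,0],1],
  [[0,0,-0.12],[0,0,0],1],
  [[0,0,-0.15],[0,0,0],1],
  [[0,0,-0.15],[0,0,0],1],
  [[0,0,-0.1],[0,0,0],1],
  [[0,0,-0.05],[0,0,0],1],
  [[0,0,0],[0,0,0],1],
])

```text
clock: 9.62
eef_pos: [0.5577, 0.0554, 0.2501]
tool_rot: [0.585, 0.811, 0.002, 0.002]
ft_force: [-0.1, -0.4, 0.7]
grip_width: 0.0854
grasp_force: 0.0
```

Run:
```python
from h import *
for _ in range(3): camera("top")
o=bot.get_obs(); e=o["eef_pos"]; print(o["clock"],e,o["tool_rot"])
p,d,P,D,C=wrist(); np.savez("w5.npz",p=p,d=d,P=P,D=D,C=C,e=e)
cv2.imwrite("pics/w5.png",p[...,::-1])
print("red",captop(p,P,174,5,.115,.150,(100,300,260,370)))
b=np.linalg.norm(P[...,:2]-[.5555,.0595],axis=-1)<.02; X=P[b&(P[...,2]>.085)&(P[...,2]<.125)]; print(cyl(X,.011,.103),len(X))
X=P[(np.linalg.norm(P[...,:2]-[.5755,.0025],axis=-1)<.02)&(P[...,2]>.12)]; print("white",X.mean(0),len(X))
X=P[(np.abs(P[...,2]-.075)<.005)]; print("top z",np.median(X[:,2]))
```

```text
9.7667 [0.55541197 0.05520961 0.24535227] [ 0.5850078   0.81102656 -0.00089306 -0.00100015]
red (511, array([553.2,  60.4]), 10.5, array([553. ,  60.9, 131.9]))
(array([ 0.55342775,  0.0595867 ,  0.00568622, -0.02462633]), np.float64(0.0003605801222440475)) 245
white [0.57340681 0.00507026 0.13052795] 546
top z 0.07612825640467002
```

View pics/w5.png

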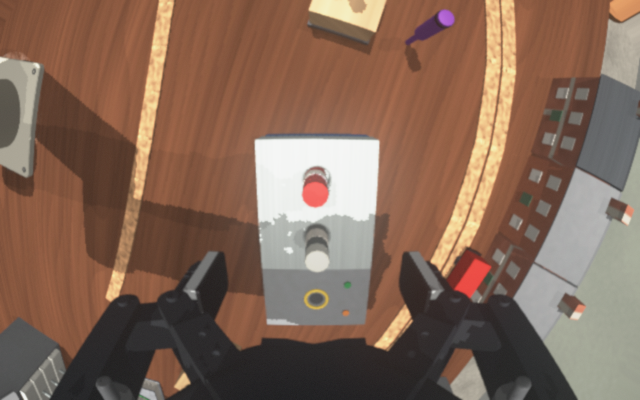

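The red vial is upright in the socket at (315,190), cap top z 0.132 (expected 0.131). The white vial is untouched at (317,260) and the yellow ring is at (316,299). Next, measure the well and go toward the stylus.

Run:
```python
from h import *
z=np.load("w5.npz"); p,P,D,C=[z[k] for k in("p","P","D","C")]
H=cv2.cvtColor(p,cv2.COLOR_RGB2HSV).astype(int); m=(H[...,0]>20)&(H[...,0]<34)&(H[...,1]>120); m[:280]=0; m[318:]=0; m[:,:296]=0; m[:,336:]=0
v,u=np.nonzero(m); d=D[v,u]; X=(C+d*((.075-C[2])/d[:,2])[:,None])[:,:2]; s=cyl(np.c_[X,0*X[:,0]],.010,0); print("ring",len(X),s[0][:2],s[1], X.mean(0), cv2.minEnclosingCircle((X*1000).astype(np.float32)))
try: print("well",rim(P,D,C,(316,299),win=16))
except Exception as e: print(e)
b=np.zeros((400,640),bool); b[120:330,245:390]=1
X=P[b&(np.abs(P[...,2]-.076)<.004)]; r=cv2.minAreaRect((X[:,:2]*1000).astype(np.float32)); print("agit",r)
plan([.525,.19,.25],108.3,8)
```

```text
ring 147 [ 0.5995276  -0.07425196] 0.0009334769853846792 [ 0.59949736 -0.07422947] ((599.7633666992188, -74.3231201171875), 13.982015609741211)
well (array([ 0.59882953, -0.07203336,  0.00589964]), np.float64(0.0009734076372689826))
agit ((577.3777465820312, -6.629722595214844), (121.12615966796875, 221.19935607910156), 18.215604782104492)
dist 0.1382625032820029 turn deg 0.23007169524558294
[[0.086, 0.009, -0.003], [-0.0001, -0.0, 0.0001]]
[[0.086, 0.009, -0.003], [-0.0001, -0.0, 0.0001]]
[[0.086, 0.009, -0.003], [-0.0001, -0.0, 0.0001]]
[[0.086, 0.009, -0.003], [-0.0001, -0.0, 0.0001]]
[[0.086, 0.009, -0.003], [-0.0001, -0.0, 0.0001]]
[[0.086, 0.009, -0.003], [-0.0001, -0.0, 0.0001]]
[[0.086, 0.009, -0.003], [-0.0001, -0.0, 0.0001]]
[[0.086, 0.008, -0.003], [-0.0001, -0.0, 0.0001]]
end [0.52540823 0.19025378 0.249794  ] [ 5.86038016e-01  8.10283280e-01 -2.10483227e-04 -6.37385497e-04]
```

apply_moves([
  [[0.1,0.01,0],[0,0,0],0.7],
  [[0.12,0.012,0],[0,0,0],0.7],
  [[0.12,0.012,0],[0,0,0],0.7],
  [[0.12,0.012,0],[0,0,0],0.7],
  [[0.12,0.012,0],[0,0,0],0.7],
  [[0.1,0.01,0],[0,0,0],0.7],
  [[0,0,0],[0,0,0],0.7],
  [[0,0,0],[0,0,0],0.7],
])

```text
clock: 10.48
eef_pos: [0.5252, 0.1892, 0.2451]
tool_rot: [0.584, 0.812, -0.002, -0.001]
ft_force: [0.5, -0.1, 0.1]
grip_width: 0.06
grasp_force: 0.0
```

Run:
```python
from h import *
for _ in range(4): camera("top")
o=bot.get_obs(); e=o["eef_pos"]; print(o["clock"],e,o["tool_rot"],o["grip_width"])
p,d,P,D,C=wrist(); np.savez("w6.npz",p=p,d=d,P=P,D=D,C=C,e=e)
cv2.imwrite("pics/w6.png",p[...,::-1])
H=cv2.cvtColor(p,cv2.COLOR_RGB2HSV).astype(int); w=(H[...,0]>4)&(H[...,0]<18)&(H[...,1]>200)&(P[...,2]>.065)&(P[...,2]<.15)&(np.linalg.norm(P[...,:2]-[.532,.268],axis=-1)<.04)
X=P[w]; print("px",np.argwhere(w).mean(0)[::-1],len(X)); zt=np.percentile(X[:,2],98)
T=X[X[:,2]>zt-.004]; print("top",zt,T.mean(0),cv2.minEnclosingCircle((T[:,:2]*1000).astype(np.float32)))
print("cyl",cyl(X[X[:,2]<zt-.004],.008,.095))
m=(H[...,0]>125)&(H[...,0]<150)&(H[...,1]>100)&(P[...,2]>.05)
n,L=cv2.connectedComponents(m.astype(np.uint8))
for i in range(1,n):
    if (L==i).sum()>40: print("purple",P[L==i].mean(0),P[L==i][:,2].max())
```

```text
10.6833 [0.52624047 0.18755574 0.24630456] [ 5.85595837e-01  8.10602952e-01 -5.60931369e-04 -2.34558378e-04] 0.05969372703456965
px [nan nan] 0<stdin>:7: RuntimeWarning: Mean of empty slice.
  ret = um.true_divide(
Traceback (most recent call last):
IndexError: index -1 is out of bounds for axis 0 with size 0
```

View pics/w6.png

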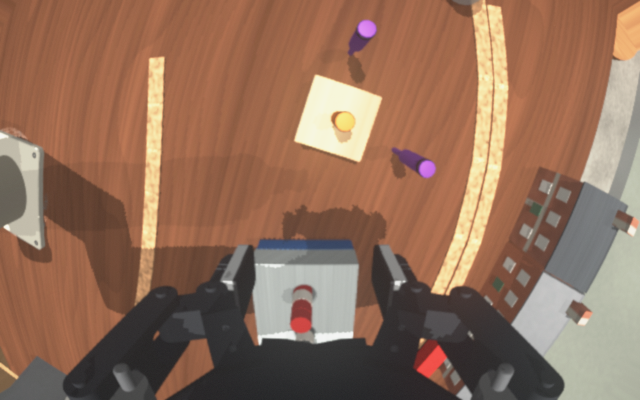

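The stylus is in the stand at (345,121), its lit top looking lighter orange. The purple ones are at (366,30) and (427,168), both outside the stand. The colour mask needs loosening, so I'll redo it on this same picture.

Run:
```python
from h import *
z=np.load("w6.npz"); p,P,D,C=[z[k] for k in("p","P","D","C")]; print(p[121,345])
b=np.zeros((400,640),bool); b[70:165,290:385]=1
X=P[b&(np.abs(P[...,2]-.061)<.004)]; print("stand",cv2.minAreaRect((X[:,:2]*1000).astype(np.float32)),np.median(X[:,2]))
X=P[b&(P[...,2]>.068)&(P[...,2]<.15)]; zt=np.percentile(X[:,2],98); T=X[X[:,2]>zt-.004]
print("top",len(T),zt,T.mean(0),cv2.minEnclosingCircle((T[:,:2]*1000).astype(np.float32))); print("cyl",cyl(X[X[:,2]<zt-.004],.008,.095))
H=cv2.cvtColor(p,cv2.COLOR_RGB2HSV).astype(int); m=(H[...,0]>125)&(H[...,0]<150)&(H[...,1]>100)&(P[...,2]>.1)
n,L=cv2.connectedComponents(m.astype(np.uint8))
for i in range(1,n):
    if (L==i).sum()>40: print("purple",P[L==i].mean(0))
```

```text
[247 230 129]
stand ((528.2046508789062, 255.16087341308594), (71.13404846191406, 70.8153305053711), 0.5275960564613342) 0.061116342151711106
top 317 0.1325513397730161 [0.52777333 0.25521665 0.13096231] ((527.8748168945312, 255.2179412841797), 8.065998077392578)
cyl (array([ 0.5281627 ,  0.25529614, -0.0079347 , -0.00247295]), np.float64(0.0002925805867789778))
purple [0.52088081 0.33396719 0.12273271]
purple [0.60860599 0.24218989 0.12308178]
```

apply_moves([
  [[0.1,0.036,0],[0,0,0],0.7],
  [[0.12,0.043,0],[0,0,0],0.7],
  [[0.1,0.036,0],[0,0,0],0.7],
  [[0,0,0.12],[0,0,0],0.7],
  [[0,0,0.14],[0,0,0],0.7],
  [[0,0,0.12],[0,0,0],0.7],
  [[0,0,0.07],[0,0,0],0.7],
  [[0,0,0],[0,0,0],0.7],
])

```text
clock: 11.4
eef_pos: [0.5258, 0.2546, 0.1528]
tool_rot: [0.586, 0.811, -0.003, -0.002]
ft_force: [-1.3, -0.4, -0.6]
grip_width: 0.0598
grasp_force: 0.0
```

Run:
```python
from h import *
for _ in range(6): camera("top")
o=bot.get_obs(); e=o["eef_pos"]; print(o["clock"],e,o["tool_rot"],o["grip_width"])
p,d,P,D,C=wrist()
X=P[(P[...,2]>.07)&(P[...,2]<.14)&(np.linalg.norm(P[...,:2]-[.528,.2553],axis=-1)<.014)]; zt=np.percentile(X[:,2],98); T=X[X[:,2]>zt-.004]
print("top",len(T),zt,T.mean(0)); print("cyl",cyl(X[X[:,2]<zt-.004],.008,.11))
dl=np.array([.528,.2553,.095])-e; print("tool delta/0.2",Ro.from_quat(o["tool_rot"]).inv().apply(dl)/.2)
```

```text
11.7 [0.52901379 0.25684016 0.15871257] [5.85198925e-01 8.10887998e-01 1.49153817e-03 8.05409617e-04] 0.059950418595797146
top 583 0.13206160701235184 [0.52769956 0.25626242 0.13089656]
cyl (array([ 0.52806365,  0.25516488, -0.00215318,  0.00569425]), np.float64(0.0003352376074252393))
tool delta/0.2 [-0.00585142 -0.00830798  0.31853419]
```

apply_moves([
  [[-0.003,-0.005,0.05],[0,0,0],0.7],
  [[0,0,0.07],[0,0,0],0.7],
  [[0,0,0.07],[0,0,0],0.7],
  [[0,0,0.06],[0,0,0],0.7],
  [[0,0,0.04],[0,0,0],0.7],
  [[0,0,0.02],[0,0,0],0.7],
  [[0,0,0],[0,0,0],0.7],
  [[0,0,0],[0,0,0],0.7],
])

```text
clock: 12.42
eef_pos: [0.5273, 0.2558, 0.0951]
tool_rot: [0.585, 0.811, 0.0, 0.0]
ft_force: [-0.1, 0.8, 0.4]
grip_width: 0.06
grasp_force: 0.0
```

apply_moves([
  [[0,0,0],[0,0,0],0.7],
  [[0,0,0],[0,0,0],0.7],
  [[0,0,0],[0,0,0],0],
  [[0,0,0],[0,0,0],0],
  [[0,0,0],[0,0,0],0],
  [[0,0,0],[0,0,0],0],
  [[0,0,0],[0,0,0],0],
  [[0,0,0],[0,0,0],0],
])

```text
clock: 13.08
eef_pos: [0.5276, 0.2559, 0.0952]
tool_rot: [0.585, 0.811, 0.001, 0.0]
ft_force: [2.1, 0.6, 0.8]
grip_width: 0.0145
grasp_force: 58.4
```

apply_moves([
  [[0,0,-0.05],[0,0,0],0],
  [[0,0,-0.1],[0,0,0],0],
  [[0,0,-0.14],[0,0,0],0],
  [[0,0,-0.15],[0,0,0],0],
  [[0,0,-0.15],[0,0,0],0],
  [[0,0,-0.14],[0,0,0],0],
  [[0,0,-0.1],[0,0,0],0],
  [[0,0,-0.05],[0,0,0],0],
])

```text
clock: 13.75
eef_pos: [0.5277, 0.2561, 0.2746]
tool_rot: [0.585, 0.811, 0.002, 0.001]
ft_force: [-0.4, 0.3, -1.1]
grip_width: 0.0147
grasp_force: 59.3
```

Run:
```python
from h import *
for _ in range(6): camera("top")
o=bot.get_obs(); e=o["eef_pos"]; print(o["clock"],e,o["tool_rot"],o["grip_width"],o["grasp_force"])
p,d,P,D,C=wrist(); np.savez("w7.npz",p=p,d=d,P=P,D=D,C=C,e=e); cv2.imwrite("pics/w7.png",p[...,::-1])
X=P[(P[...,2]>e[2]-.1)&(P[...,2]<e[2]+.045)&(np.linalg.norm(P[...,:2]-e[:2],axis=-1)<.02)]
print(len(X),np.percentile(X[:,2],[1,50,99]))
plan([.5985,-.064,e[2]],108.3,16)
```

```text
14.05 [0.5261256  0.25524371 0.26860861] [ 0.58501432  0.81102009 -0.00190762 -0.00100947] 0.014622486160270357 59.284520745277405
7046 [0.20118877 0.28969236 0.31031426]
dist 0.3273777677875484 turn deg 0.2554632803990463
[[-0.102, -0.01, 0.0], [-0.0001, 0.0, 0.0]]
[[-0.102, -0.01, 0.0], [-0.0001, 0.0, 0.0]]
[[-0.102, -0.01, 0.0], [-0.0001, 0.0, 0.0]]
[[-0.102, -0.01, 0.0], [-0.0001, 0.0, 0.0]]
[[-0.102, -0.01, 0.0], [-0.0001, 0.0, 0.0]]
[[-0.102, -0.01, 0.0], [-0.0001, 0.0, 0.0]]
[[-0.102, -0.01, 0.0], [-0.0001, 0.0, 0.0]]
[[-0.102, -0.01, 0.0], [-0.0001, 0.0, 0.0]]
[[-0.102, -0.01, 0.0], [-0.0001, 0.0, 0.0]]
[[-0.102, -0.01, 0.0], [-0.0001, 0.0, 0.0]]
[[-0.102, -0.01, 0.0], [-0.0001, 0.0, 0.0]]
[[-0.102, -0.01, 0.0], [-0.0001, 0.0, 0.0]]
[[-0.102, -0.01, 0.0], [-0.0001, 0.0, 0.0]]
[[-0.102, -0.01, 0.0], [-0.0001, 0.0, 0.0]]
[[-0.102, -0.01, 0.0], [-0.0001, 0.0, 0.0]]
[[-0.102, -0.01, 0.0], [-0.0001, 0.0, 0.0]]
end [ 0.59882476 -0.0645283   0.26893432] [5.84997850e-01 8.11034673e-01 2.19712408e-04 4.77192057e-04]
```

View pics/w7.png

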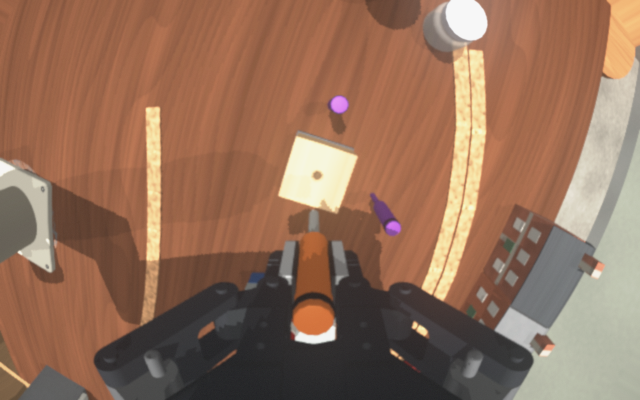

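The stylus is out of the stand and held, cap (313,315) and tip (314,212). The purple ones are untouched. Moving over the well.

apply_moves([
  [[-0.07,-0.008,0],[0,0,0],0],
  [[-0.11,-0.011,0],[0,0,0],0],
  [[-0.13,-0.012,0],[0,0,0],0],
  [[-0.13,-0.012,0],[0,0,0],0],
  [[-0.13,-0.012,0],[0,0,0],0],
  [[-0.13,-0.012,0],[0,0,0],0],
  [[-0.13,-0.012,0],[0,0,0],0],
  [[-0.13,-0.012,0],[0,0,0],0],
])

```text
clock: 14.77
eef_pos: [0.5701, 0.0655, 0.27]
tool_rot: [0.585, 0.811, -0.001, -0.001]
ft_force: [-0.1, -0.1, -1.0]
grip_width: 0.0146
grasp_force: 59.3
```

apply_moves([
  [[-0.13,-0.012,0],[0,0,0],0],
  [[-0.13,-0.012,0],[0,0,0],0],
  [[-0.13,-0.012,0],[0,0,0],0],
  [[-0.11,-0.011,0],[0,0,0],0],
  [[-0.1,-0.01,0],[0,0,0],0],
  [[-0.07,-0.007,0],[0,0,0],0],
  [[-0.03,-0.004,0],[0,0,0],0],
  [[0,0,0],[0,0,0],0],
])

```text
clock: 15.43
eef_pos: [0.6014, -0.0709, 0.2702]
tool_rot: [0.586, 0.81, -0.0, -0.001]
ft_force: [0.1, 0.8, -0.8]
grip_width: 0.0144
grasp_force: 59.3
```

```bash
cat > sty.py <<'E'
from h import *
for _ in range(8): camera("top")
o=bot.get_obs(); e=o["eef_pos"]; R=Ro.from_quat(o["tool_rot"]); print(o["clock"],e,R.as_quat(),o["grasp_force"])
p,d,P,D,C=wrist(); np.savez("ws.npz",p=p,d=d,P=P,D=D,C=C,e=e); cv2.imwrite("pics/ws.png",p[...,::-1])
H=cv2.cvtColor(p,cv2.COLOR_RGB2HSV).astype(int); n=np.linalg.norm(P[...,:2]-e[:2],axis=-1)
org=(H[...,0]>3)&(H[...,0]<20)&(H[...,1]>140)
X=P[org&(n<.02)&(P[...,2]>e[2]-.04)&(P[...,2]<e[2]+.045)]; zt=np.percentile(X[:,2],99)
S=X[X[:,2]<zt-.006]; a,s=cyl(S,.008,e[2]); print("handle",len(S),zt,a,s,"tip z",zt-.12)
L=zt-.12-e[2]; tip=np.array([a[0]+a[2]*L,a[1]+a[3]*L,zt-.12])
W=P[(P[...,2]>zt-.119)&(P[...,2]<zt-.078)&(np.linalg.norm(P[...,:2]-tip[:2],axis=-1)<.012)&~org]
if len(W)>20: w,s=cyl(W,.0035,zt-.12); print("shaft tip",len(W),w,s)
print("handle tip",tip)
m=(H[...,0]>20)&(H[...,0]<34)&(H[...,1]>120)&(np.abs(P[...,2]-.075)<.008)&(np.linalg.norm(P[...,:2]-[.5995,-.074],axis=-1)<.02)
Y=P[m]; 
if len(Y)>10:
    v,u=np.nonzero(m); dd=D[v,u]; Z=(C+dd*((.075-C[2])/dd[:,2])[:,None])[:,:2]; f=lambda q:np.hypot(*(Z-q[:2]).T)-q[2]
    s=least_squares(f,[*Z.mean(0),.011]); print("ring",len(Z),s.x,np.std(f(s.x)))
dl=np.array([.5995,-.074,e[2]])-np.array([*(w[:2] if len(W)>20 else tip[:2]),e[2]]); print("tool delta/.2",R.inv().apply(dl)/.2)
E
python3 sty.py
```

```text
15.8333 [ 0.60165511 -0.06844183  0.27110963] [5.84433973e-01 8.11441257e-01 8.25318115e-05 1.00737341e-04] 59.284679889678955
handle 1851 0.3078079142667076 [ 0.60050099 -0.06976838 -0.00360211  0.00061087] 0.00033060976238849185 tip z 0.18780791426670762
shaft tip 213 [ 0.60068467 -0.06945965  0.00220858 -0.00535825] 0.000293177755115185
handle tip [ 0.60080105 -0.06981927  0.18780791]
ring 177 [ 0.59949116 -0.0735793   0.01241984] 0.0007891163701363578
tool delta/.2 [-1.96549249e-02 -1.28117152e-02 -1.90736007e-06]
```

apply_moves([
  [[-0.01,-0.006,0],[0,0,0],0],
  [[-0.009,-0.006,0.05],[0,0,0],0],
  [[0,0,0.1],[0,0,0],0],
  [[0,0,0.12],[0,0,0],0],
  [[0,0,0.1],[0,0,0],0],
  [[0,0,0.08],[0,0,0],0],
  [[0,0,0.05],[0,0,0],0],
  [[0,0,0],[0,0,0],0],
])

```text
clock: 16.55
eef_pos: [0.599, -0.0735, 0.1682]
tool_rot: [0.585, 0.811, -0.001, -0.002]
ft_force: [-0.2, 0.7, -0.6]
grip_width: 0.0147
grasp_force: 59.3
```

```bash
python3 sty.py
```

```text
16.95 [ 0.60118393 -0.0737877   0.17202257] [5.85006228e-01 8.11028179e-01 4.84020362e-04 8.78422604e-04] 59.269757866859436
handle 1773 0.20882588450897469 [ 0.60004795 -0.0751483  -0.00593241  0.0007269 ] 0.00033037411201308574 tip z 0.08882588450897469
shaft tip 213 [ 0.60031991 -0.07489225  0.00129125 -0.00340031] 0.0002847056994935957
handle tip [ 0.60054151 -0.07520877  0.08882588]
ring 360 [ 0.59953463 -0.07364785  0.0125391 ] 0.0009063606128404078
tool delta/.2 [ 5.52688384e-03 -2.48240957e-03 -9.24537062e-06]
```

apply_moves([
  [[0.005,-0.003,0],[0,0,0],0],
  [[0,0,0.02],[0,0,0],0],
  [[0,0,0.03],[0,0,0],0],
  [[0,0,0.03],[0,0,0],0],
  [[0,0,0.03],[0,0,0],0],
  [[0,0,0.03],[0,0,0],0],
  [[0,0,0.02],[0,0,0],0],
  [[0,0,0],[0,0,0],0],
])

```text
clock: 17.67
eef_pos: [0.5991, -0.0729, 0.1375]
tool_rot: [0.585, 0.811, -0.0, -0.001]
ft_force: [0.1, 0.1, 0.4]
grip_width: 0.0144
grasp_force: 59.4
```

apply_moves([
  [[0,0,0.01],[0,0,0],0],
  [[0,0,0.01],[0,0,0],0],
  [[0,0,0.01],[0,0,0],0],
  [[0,0,0],[0,0,0],0],
  [[0,0,0],[0,0,0],0],
  [[0,0,0],[0,0,0],0],
  [[0,0,0],[0,0,0],0],
  [[0,0,0],[0,0,0],0],
])

```text
clock: 18.33
eef_pos: [0.5998, -0.073, 0.1332]
tool_rot: [0.585, 0.811, 0.0, 0.0]
ft_force: [-2.1, 0.7, 2.8]
grip_width: 0.0147
grasp_force: 59.6
```

Spring contact: 2.8 N, about half travel. Press on to the hard stop.

apply_moves([
  [[0,0,0.008],[0,0,0],0],
  [[0,0,0.008],[0,0,0],0],
  [[0,0,0],[0,0,0],0],
  [[0,0,0],[0,0,0],0],
  [[0,0,0],[0,0,0],0],
  [[0,0,0],[0,0,0],0],
  [[0,0,0],[0,0,0],0],
  [[0,0,0],[0,0,0],0],
])

```text
clock: 19.0
eef_pos: [0.6001, -0.0731, 0.1318]
tool_rot: [0.585, 0.811, 0.001, 0.001]
ft_force: [-4.0, 1.4, 12.8]
grip_width: 0.0147
grasp_force: 61.0
```

apply_moves([
  [[0,0,0.006],[0,0,0],0],
  [[0,0,0],[0,0,0],0],
  [[0,0,0],[0,0,0],0],
  [[0,0,0],[0,0,0],0],
  [[0,0,0],[0,0,0],0],
  [[0,0,0],[0,0,0],0],
  [[0,0,0],[0,0,0],0],
  [[0,0,0],[0,0,0],0],
])

```text
clock: 19.67
eef_pos: [0.6002, -0.0731, 0.1316]
tool_rot: [0.585, 0.811, 0.001, 0.001]
ft_force: [-5.2, 0.2, 16.4]
grip_width: 0.0143
grasp_force: 61.4
```

```bash
python3 sty.py
python3 - <<'E'
from h import *
o=bot.get_obs(); print(o["eef_pos"],o["ft_force"],o["grasp_force"])
z=np.load("ws.npz"); print(captop(z["p"],z["P"],174,5,.115,.150,(0,300,200,450)))
p,d,c=snap("top"); P=pts(d,c)
for n,xy in(("red",(.5545,.0597)),("white",(.5745,.0025)),("blue",(.4845,-.3216)),("green",(.4703,-.368)),("pur1",(.521,.333)),("pur2",(.611,.24))):
    X=P[(np.linalg.norm(P[...,:2]-xy,axis=-1)<.013)&(P[...,2]>.085)]; print(n,len(X),X.mean(0) if len(X) else "")
E
```

```text
20.0667 [ 0.60025718 -0.07311995  0.13159622] [5.85031804e-01 8.11008768e-01 6.88238568e-04 1.44668555e-03] 61.41521215438843
handle 1777 0.1684883577165435 [ 5.99037078e-01 -7.44645781e-02  1.34081545e-03 -5.57987679e-04] 0.0003279074771751313 tip z 0.0484883577165435
shaft tip 703 [ 0.60414194 -0.0792629  -0.25836749  0.23857535] 0.0032199201161962824
handle tip [ 0.59892565 -0.0744182   0.04848836]
ring 443 [ 0.59949909 -0.07372694  0.01254314] 0.0009655977859554098
tool delta/.2 [ 3.22927031e-02 -1.37228163e-02 -8.83201777e-05]
[ 0.60024054 -0.07310099  0.13156381] [-5.80843867  0.52937976 16.83082323] 61.41492247581482
(0, array([0., 0.]), 0.0, array([nan, nan, nan]))
red 40 [0.55538178 0.05793791 0.12613534]
white 39 [0.57525543 0.00249345 0.12575446]
blue 36 [ 0.48585103 -0.32252226  0.09481407]
green 33 [ 0.47186205 -0.37058346  0.09488631]
pur1 28 [0.52402016 0.33175764 0.11228365]
pur2 26 [0.61233496 0.23909303 0.11402494]h.py:36: RuntimeWarning: Mean of empty slice.
  return len(X),np.round(a,1),round(r,1),np.round(X.mean(0)*1000,1)
  ret = um.true_divide(
```

The button is on its stop: 17 N, and the last 1.2 mm of command moved the tip only 0.2 mm. The tip is at about z 0.047, all vials are in place, and the grip is firm.

```bash
python3 -c "
from workcell import bot
print(bot.job_done())"
```

```text
the job is handed in; nothing more can be done
None
```

The job is handed in at about 20 s: the red vial is seated upright and released in the empty socket, and the gripped stylus is holding the run button down on its stop at about 17 N, inferred from force and tip height because I could not see the button itself. The other vials and the purple look-alikes measured unmoved; I did not re-measure the hammer, jar or mug.

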